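# Set the sprung strip-length gauge in its cradle and hold it at the mark

### The job

Put the strip-length gauge down into the slot between the yellow cheeks of its bench cradle, black knob towards the robot and blue collar behind the far pair of cheeks, so that it rests flat on the cradle's floor. Then take the knob and pull the sprung rod straight out until the middle of its yellow band is at the mouth of the tube (if red shows you have gone too far; ease back), and stay there: finish while still holding the rod out at the mark, with the gauge still seated. Leave the other things on the table alone.

Things in the scene. Friction and masses are not known exactly. Their poses are not given: they have to be found in the camera images.
- gauge: Strip-length gauge, loose, 0.3 kg: aluminium square tube 120 mm long (x), 24 wide (y), 36 high (z), a 30 mm blue sleeve round its middle (good to grip) and at its +x end (x = 54 to 60 mm) a blue collar 46 wide, 36 high. Origin: centre of the tube's underside. A sprung rod with a black knob sticks out of the -x end. It starts flat on the table, knob roughly towards the robot.
- rod (a joint): How far the rod is pulled out, in m, along the gauge's -x: 0 fully in, 0.070 when the middle of the yellow band (12 mm wide, red rod behind it) is at the tube's mouth, 0.100 end stop. The spring always pulls it back in: 3 N at 0, 8 N at 0.070. Let go, it goes back.
- rod_grip (a point): Centre of the black knob's grip on the rod; with the rod in, 89 mm to -x of the gauge's origin and 18 mm above its underside; moves with the rod. The grip is a block 30 mm long (x), 18 wide (y), 28 high (z); a flange at its outer -x end (6 mm thick, 32 wide and high) keeps fingers from slipping off.
- tube_mouth (a point): The mouth of the tube: centre of the front face of the black bush that the rod comes out of, 64 mm to -x of the gauge's origin, 18 mm above its underside; moves with the gauge.
- cradle: Bench cradle, fixed: dark steel plate 124 (x) x 80 (y) x 10 mm with two pairs of yellow cheeks, each 14 mm thick in x, centred at x = -43 and +43 mm (72 mm free between the pairs for fingers). Origin: centre of the plate's underside, on the table. Its -x end faces roughly to the robot. Cheeks rise upright to 26 mm, then flare as lips to 37 mm height.
- slot (a point): Middle of the slot's floor, 10 mm above the cradle's origin. The slot runs along the cradle's x, 28 mm wide between the cheeks, 46 mm at the flared lips. The gauge's underside rests here, origin over this point or up to 15 mm to +x of it.
- stop (a point): Middle of the slot at the rear face of the far cheeks, 50 mm to +x of the cradle's origin, on the slot's floor. The gauge's collar goes down on the +x side of it; with gauge and cradle origins in line the collar has 4 mm of play, and a pull on the rod first slides the gauge to -x until the collar bears here.
- screwdriver: Bystander: red-handled screwdriver, 170 mm long, lying between the gauge and the cradle.
- sleeve_tin: Bystander: white round tin with a blue lid, 55 mm across, 44 mm high.
- alcohol_bottle: Bystander: white bottle with a red cap, 60 mm across, 110 mm high.
- side_cutter: Bystander: side cutter with blue handles, 165 mm long, lying flat.
- cleaner_pen: Bystander: green and white connector cleaner, 130 mm long, 16 mm high.
- cleaver: Bystander: black and aluminium fibre cleaver, 75 x 65 x 55 mm.
Things that resemble listed ones, but are neither listed nor needed, are in the scene too. Of the things like the gauge, leave any that is turquoise; of the rest the larger one is meant. Of the things that look like the cradle, take the one that is nearest to the robot's base at the start.

How it is judged:
On the way:
1. the gauge lies seated in the cradle's slot, collar behind the far cheeks, with its rod still in (x of gauge in the frame of cradle between -0.009 and 0.022 m and y of gauge in the frame of cradle between -0.005 and 0.005 m and z of gauge in the frame of cradle between 0.006 and 0.0135 m and angle between the x axis of gauge and the x axis of cradle, either way round below 0.12 rad and angle between gauge's own z axis and vertical below 0.09 rad and x of rod_grip in the frame of cradle below -0.05 m and value of joint rod below 0.012 m), for 0.2 s.
At the end, for the whole second after the job is handed in: The gauge lies in the cradle's slot (flat on its floor, within 5 mm of the centre line, collar behind the far cheeks, knob side towards the robot), and the fingers hold the rod still at 70 mm, within 7 mm, against its spring (x of gauge in the frame of cradle between -0.009 and 0.022 m and y of gauge in the frame of cradle between -0.005 and 0.005 m and z of gauge in the frame of cradle between 0.006 and 0.0135 m and angle between the x axis of gauge and the x axis of cradle, either way round below 0.12 rad and angle between gauge's own z axis and vertical below 0.09 rad and x of rod_grip in the frame of cradle below -0.05 m and value of joint rod between 0.063 and 0.077 m and velocity of joint rod between -0.01 and 0.01 m/s and contact force between the fingers and gauge above 1 N and linear speed of gauge below 0.02 m/s); the arm keeps its last pose, push and grip.
It fails at once if a bystander is moved more than 30 mm (distance of any of screwdriver, sleeve_tin, alcohol_bottle, side_cutter, cleaner_pen, cleaver from where it was at the start of the episode above 0.03 m).
It also fails if it takes over 58 s, if anything falls off the work surface, if the arm or the gripper's body presses on something with over 40 N, if the wrist force passes 120 N, or if a joint passes its speed limit or range.

### The arm

A 7-joint arm with a two-finger parallel gripper is mounted at the origin on the work surface. World frame = base frame: x ahead of the robot, y to its left, z up, the work surface at z = 0. Lengths are in m, angles in rad, forces in N, time in s.
With the tool pointing down it reaches from about 0.4 to 0.85 m from the base axis. Payload 10.4 kg.
Tool frame: the origin (TCP) lies between the finger pads; the fingertips stand 17 mm ahead of it and the grasp point (between the pads) lies 2 mm behind it; x points along the fingers, y is the direction in which the jaws open and shut, and the axes are right-handed (so a half turn about x gives the same grasp; the last joint's range is limited). The gripper opens to 87 mm and grips with 3 to 60 N. Pads are 19 mm wide; open, the fingers measure 117 mm over their backs; the gripper's body (75 mm by 190 mm) begins 51 mm behind the grasp point.
Start: joints at [1.233, 0.332, -0.065, 1.46, 0.022, 1.35, -0.088], TCP at [0.194, -0.594, 0.24] pointing down, gripper open.
Joint ranges: [-2.6, 2.6], [-0.5, 2.12], [-1.47, 1.34], [0.16, 2.42], [-1.27, 4.41], [0.06, 2.06], [-2.6, 2.6]. Speed limits (rad/s): [2.22, 2.22, 2.79, 2.79, 3.14, 3.14, 3.14].

### API

Orientations are given as a unit quaternion [x, y, z, w].
In Python, from bench import r, optics, close_job gives the robot as it stands.
- The arm moves only by the shell command python3 -m inch 'ROWS' [OPENING] [FORCE]. ROWS is JSON, a list of rows, each an object with "translation": the shift along the tool's x, y, z in cm, a list of three; "spin": the turn about the tool's x in degrees. In form: [{"translation": [tx, ty, tz], "spin": spin}, ...]. A call has 1 to 20 rows; each row shifts and turns the pose as measured when the row begins, along the tool's axes as they then stand; what a row does not reach is not made up. A row lasts 1/8 s, in which the tool goes at most 62.5 mm and 10.7 degrees, less where a joint would pass 70% of its speed; a pose out of reach is approached as far as the arm can. A call is refused whole if a number of a shift passes 6.25 or a number of a turn 10.7, either way. A call with a gripper value outside its range is refused whole. OPENING is the closure, from 0 (fully open) to 1 (shut), set as the call begins (- or left out, the last holds). The fingers move at their own pace and stop on an object; FORCE is the grip in N (left out, the last holds). Time passes only in rows, so rows that do not move let the fingers close. It gives the time, the measured TCP pose, the force and the opening at its end, in the units of the state.
- r.read_state(): the state, without advancing time (a new reading comes with each control period).
- optics.camera(name): name is "scene" or "top" or "wrist"; returns the picture (400x640x3 uint8, red, green, blue); there is no depth.
- optics.camera_model(name): a dict with "camera_matrix" (3x3 intrinsics, pixels), "dist" ([k1, k2, p1, p2, k3] as OpenCV has them; the pictures are not rectified), "world_from_camera" (4x4, takes a point from camera to world coordinates); the wrist camera has in their place "tool_from_camera" (4x4, takes a point from camera to tool coordinates, whose origin is the TCP and whose axes are the tool frame's). Camera axes: x right, y down, z forward; pixel columns grow to the right and rows downward; lengths in m; the calibration is good to about 2 mm. A picture is of the moment at which its call begins: read the wrist's pose just before it. camera_model takes no time and is no camera call.
- close_job(): hands the job in, once; it reports no verdict.
The state is a dict: "time": time; "joint_positions": joint angles; "joint_vel": joint speeds; "joint_torque": joint torques, N m; "ee_pos": TCP position; "eef_rot": TCP orientation; "ft_force": force on the tool from outside, world axes, zero at the start; "torque": the same for the moment, N m; "width": finger opening in m.
Only numpy, scipy, OpenCV 4.12 (cv2) and the standard library are available. Lean on these libraries where they do the work, as an engineer would, in place of code of your own. Each camera call takes 0.05 s, during which the arm holds its last target.

## Working session

There is one attempt and no reset: what is moved stays moved. The work goes in short steps, Python scripts to look and compute and a shell command to move; the robot and the scene stay as the last step left them, time stands still between calls to the robot, and variables do not carry over. Pictures are saved under pics/ and viewed, and the job is handed in when it is done.

```bash
ls; mkdir -p pics; cat > h.py <<'E'
import numpy as np,cv2
from bench import r,optics
from scipy.spatial.transform import Rotation as R
def model(n,st=None):
    m=optics.camera_model(n);K=np.array(m['camera_matrix']);d=np.array(m['dist'])
    if n=='wrist':
        st=st or r.read_state()
        T=np.eye(4);T[:3,:3]=R.from_quat(st['eef_rot']).as_matrix();T[:3,3]=st['ee_pos']
        W=T@np.array(m['tool_from_camera'])
    else: W=np.array(m['world_from_camera'])
    return K,d,W
def snap(n,f):
    st=r.read_state();im=optics.camera(n);cv2.imwrite(f,im[:,:,::-1]);np.savez(f.replace('.png','.npz'),im=im,p=st['ee_pos'],q=st['eef_rot']);return im
def load(f):
    z=np.load(f);return z['im'],{'ee_pos':z['p'],'eef_rot':z['q']}
def ray(n,uv,st=None):
    K,d,W=model(n,st);p=cv2.undistortPoints(np.array(uv,float).reshape(-1,1,2),K,d)[:,0]
    D=np.c_[p,np.ones(len(p))]@W[:3,:3].T
    return W[:3,3],D
def onz(n,uv,z,st=None):
    o,D=ray(n,uv,st);return o+D*((z-o[2])/D[:,2])[:,None]
def proj(n,P,st=None):
    K,d,W=model(n,st);V=np.linalg.inv(W)
    return cv2.projectPoints(np.array(P,float).reshape(-1,1,3),cv2.Rodrigues(V[:3,:3])[0],V[:3,3],K,d)[0][:,0]
E
python3 - <<'E'
from h import *
for n in['scene','top','wrist']: snap(n,f'pics/{n}0.png')
s=r.read_state();print(s)
for n in['scene','top','wrist']: K,d,W=model(n);print(n,K[0,0],W.round(3).tolist())
E
```

```text
pics
{'time': 0.15, 'joint_positions': array([ 1.23343179,  0.33273019, -0.06466478,  1.46069594,  0.02160446,
        1.34992788, -0.08848285]), 'joint_vel': array([-0.00035349, -0.00267407,  0.00089859, -0.00355797, -0.00042713,
       -0.00083303, -0.00100614]), 'joint_torque': array([ 1.28382380e-03, -6.23633194e+01,  2.48293625e-02, -3.90138316e+01,
       -6.13842811e-02,  3.73239967e-02,  6.42284817e-05]), 'ee_pos': array([ 0.19339393, -0.59405134,  0.23895949]), 'eef_rot': array([-0.69828725, -0.11119577,  0.69844771, -0.1104591 ]), 'ft_force': array([-0.0148509 , -0.59849811,  0.54791406]), 'torque': array([ 0.00204136,  0.01943277, -0.01002929]), 'width': 0.08691594798102678}
scene 413.8608765374786 [[-0.628, 0.614, -0.478, 1.127], [0.778, 0.494, -0.387, 0.411], [-0.002, -0.615, -0.788, 0.918], [0.0, 0.0, 0.0, 1.0]]
top 483.9036483112876 [[0.011, -0.985, 0.17, 0.355], [-1.0, -0.01, 0.006, -0.017], [-0.004, -0.17, -0.985, 1.335], [0.0, 0.0, 0.0, 1.0]]
wrist 334.24368608066965 [[0.309, -0.91, -0.277, 0.269], [-0.951, -0.297, -0.088, -0.569], [-0.002, 0.29, -0.957, 0.384], [0.0, 0.0, 0.0, 1.0]]
```

View pics/top0.png

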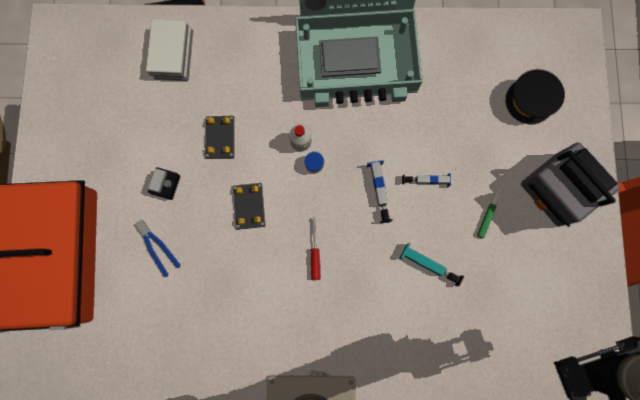

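View pics/scene0.png

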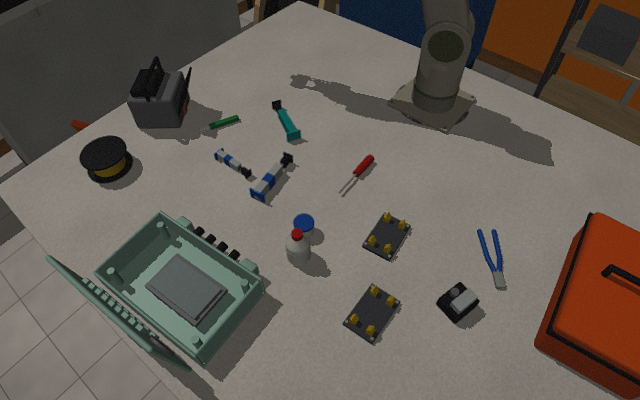

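View pics/wrist0.png

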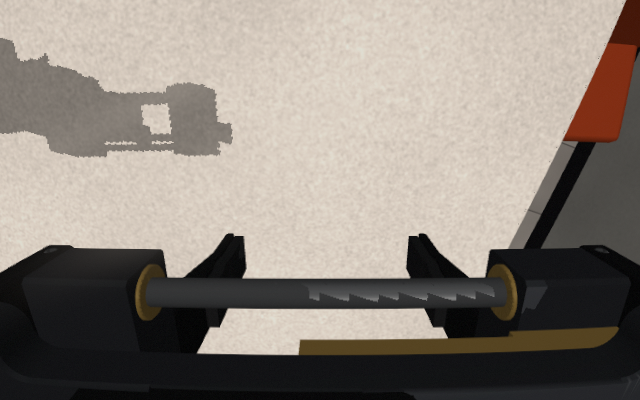

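The top view shows the larger blue gauge at about (379,190), with its knob at (385,215). The nearer cradle is at (249,206) and the screwdriver at (315,250). The turquoise gauge is at (430,262) and the smaller gauge at (427,180); neither is needed. I'll enlarge the crops next.

```bash
python3 - <<'E'
from h import *
im,_=load('pics/top0.npz');im=im[:,:,::-1]
a=cv2.resize(im[150:230,345:415],None,fx=5.5,fy=5.5,interpolation=cv2.INTER_NEAREST)
b=cv2.resize(im[170:240,215:285],None,fx=5.5,fy=5.5,interpolation=cv2.INTER_NEAREST)
h=max(a.shape[0],b.shape[0]);o=np.zeros((h,a.shape[1]+b.shape[1],3),np.uint8);o[:a.shape[0],:a.shape[1]]=a;o[:b.shape[0],a.shape[1]:]=b
cv2.imwrite('pics/crop.png',o)
im=np.ascontiguousarray(im)
hsv=cv2.cvtColor(im,cv2.COLOR_BGR2HSV)
def blobs(m,x0,y0,x1,y1):
    k=np.zeros(m.shape,np.uint8);k[y0:y1,x0:x1]=m[y0:y1,x0:x1]
    n,l,s,c=cv2.connectedComponentsWithStats(k)
    return [(s[i],c[i]) for i in range(1,n) if s[i][4]>5]
bl=cv2.inRange(hsv,(105,120,60),(125,255,255))
for s,c in blobs(bl,345,150,400,235): print('blue',s,c,onz('top',c,.036))
y=cv2.inRange(hsv,(18,120,80),(32,255,255))
P=[]
for s,c in blobs(y,215,170,285,240): print('yel',s,c,onz('top',c,.035));P.append(onz('top',c,.035)[0])
dk=((im.max(2)<75)*255).astype(np.uint8)
for s,c in blobs(dk,365,195,400,230): print('dark knob',s,c,onz('top',c,.03))
k=np.zeros(dk.shape,np.uint8);k[170:240,215:285]=((im.max(2)<95)|(y>0))[170:240,215:285]
c=max(cv2.findContours(k,0,2)[0],key=cv2.contourArea);rr=cv2.minAreaRect(c);B=onz('top',cv2.boxPoints(rr),.01);print('plate',rr,B.round(4).tolist(),B.mean(0),np.linalg.norm(B[0]-B[1]),np.linalg.norm(B[1]-B[2]))
E
```

```text
blue [380 161   3   2   6] [381.  161.5] [[ 0.68724695 -0.18372609  0.036     ]]
blue [368 163   4   2   7] [369.28571429 163.42857143] [[ 0.68146261 -0.15140508  0.036     ]]
blue [374 177  10  11  90] [378.45555556 181.95555556] [[ 0.62955146 -0.17613557  0.036     ]]
yel [252 185   7   7  38] [255.05263158 188.18421053] [[0.60888682 0.16155181 0.035     ]]
yel [236 187   7   6  40] [239.    189.625] [[0.60441373 0.20533804 0.035     ]]
yel [254 216   7   7  39] [257.35897436 218.8974359 ] [[0.5242391  0.15250858 0.035     ]]
yel [238 218   7   6  40] [241.15 220.5 ] [[0.51941354 0.19622949 0.035     ]]
dark knob [376 195  10  12  24] [379.70833333 202.5       ] [[ 0.57354892 -0.17970128  0.03      ]]
dark knob [380 209  12  14 110] [384.50909091 216.21818182] [[ 0.53588725 -0.1923246   0.03      ]]
plate ((247.92413330078125, 206.0896453857422), (44.18020248413086, 29.730281829833984), 85.2363510131836) [[0.6213, 0.2317, 0.01], [0.6292, 0.1491, 0.01], [0.5056, 0.1352, 0.01], [0.4979, 0.2165, 0.01]] [0.56348494 0.18311574 0.01      ] 0.082902658731813 0.12433714643664875
```

View pics/crop.png

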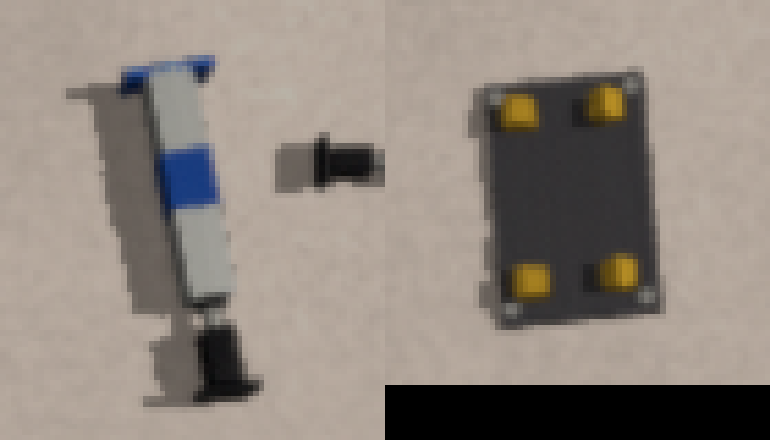

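```bash
cat >> h.py <<'E'
def go(target,yaw,st=None):
    """remaining move in tool axes (cm) to the world target, and spin (deg) so jaws lie across x-axis heading yaw"""
    st=st or r.read_state();M=R.from_quat(st['eef_rot']).as_matrix()
    d=M.T@(np.array(target)-st['ee_pos'])*100
    y=M[:,1];ang=np.arctan2(y[1],y[0]) ; want=yaw+np.pi/2
    s=(want-ang+np.pi/2)%np.pi-np.pi/2
    print('t',round(st['time'],2),'pos',np.round(st['ee_pos'],4),'toolx',M[:,0].round(3),'tooly',M[:,1].round(3),'F',np.round(st['ft_force'],1),'w',round(st['width'],4))
    print('shift cm',d.round(2),'spin about tool x deg',round(-np.degrees(s),2),'q7',st['joint_positions'][6].round(2))
E
python3 -c "
from h import *
go([.62,-.178,.20],.165)
for n,uv,z in[('screw',(315,250),.015),('tin',(314,162),.044),('bottle',(300,131),.11),('small gauge',(427,180),.02)]: print(n,onz('top',uv,z))"
```

```text
t 0.15 pos [ 0.1934 -0.5941  0.239 ] toolx [-0.     0.001 -1.   ] tooly [ 0.31  -0.951 -0.001] F [-0.  -0.6  0.5] w 0.0869
shift cm [  3.92 -26.35 -53.45] spin about tool x deg 8.58 q7 -0.09
screw [[ 0.44330778 -0.00437624  0.015     ]]
tin [[0.68197085 0.00096105 0.044     ]]
bottle [[0.74877527 0.03790994 0.11      ]]
small gauge [[ 0.6398179  -0.31251443  0.02      ]]
```

```bash
python3 -m inch '[{"translation":[0.3,-2.2,-4.45],"spin":0},{"translation":[0.3,-2.2,-4.45],"spin":0},{"translation":[0.3,-2.2,-4.45],"spin":0},{"translation":[0.3,-2.2,-4.45],"spin":0},{"translation":[0.3,-2.2,-4.45],"spin":0},{"translation":[0.3,-2.2,-4.45],"spin":0},{"translation":[0.3,-2.2,-4.45],"spin":0},{"translation":[0.3,-2.2,-4.45],"spin":0},{"translation":[0.3,-2.2,-4.45],"spin":0},{"translation":[0.3,-2.2,-4.45],"spin":0},{"translation":[0.3,-2.2,-4.45],"spin":0},{"translation":[0.3,-2.2,-4.45],"spin":8.6},{"translation":[0,0,0],"spin":0}]' 0; python3 -c "
from h import *
go([.62,-.178,.20],.165); snap('wrist','pics/w1.png')"
```

```text
time: 1.78
ee_pos: [0.6305, -0.1643, 0.1973]
eef_rot: [-0.703, -0.057, 0.707, -0.053]
ft_force: [-0.9, 0.1, 0.6]
width: 0.0871
t 1.77 pos [ 0.6305 -0.1643  0.1973] toolx [-0.005  0.004 -1.   ] tooly [ 0.155 -0.988 -0.005] F [-0.9  0.1  0.6] w 0.0871
shift cm [-0.27  1.19  1.25] spin about tool x deg -0.54 q7 -1.33
```

View pics/w1.png

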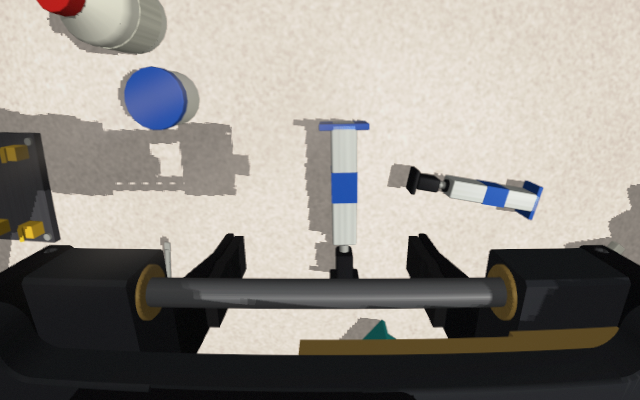

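In the wrist view the larger gauge has its sleeve at (344,187), collar at (344,125) and knob at (344,260). It lies nearly in line with the tool.

```bash
python3 - <<'E'
from h import *
im,st=load('pics/w1.npz')
hsv=cv2.cvtColor(im,cv2.COLOR_RGB2HSV);m=cv2.inRange(hsv,(105,110,60),(125,255,255))
m[:,:305]=0;m[:,390:]=0
n,l,s,c=cv2.connectedComponentsWithStats(m)
for i in range(1,n):
    if s[i][4]>20:
        b=cv2.boxPoints(cv2.minAreaRect(np.argwhere(l==i)[:,::-1].astype(np.float32)))
        P=onz('wrist',b,.036,st);print(s[i],P.round(4)[:,:2].tolist(),P.mean(0).round(4))
# tube white edges rows
w=((im.min(2)>150)).astype(int)
for v in(145,160,210,225,238):
    g=[u for u in range(322,370) if hsv[v,u,1]<22 and im[v,u].min()>120]
    print(v,''.join('%4d'%x for x in im[v,322:366:2,2]))
print(proj('wrist',[[st['ee_pos'][0],st['ee_pos'][1],.03]],st))
E
```

```text
[320 123  49   7 242] [[0.6791, -0.1501], [0.6844, -0.1493], [0.6911, -0.1919], [0.6859, -0.1929]] [ 0.6851 -0.171   0.036 ]
[331 173  26  30 761] [[0.6404, -0.1664], [0.6441, -0.1895], [0.6159, -0.1947], [0.6122, -0.1709]] [ 0.6281 -0.1804  0.036 ]
145  129 129 131 132 118 160 196 196 194 198 199 197 203 204 200 199 201 188 212 210 217 221
160  130 129 126 125 120 149 195 197 193 196 198 195 201 204 202 198 200 184 212 220 216 221
210  122 124 125 122 121 118 192 198 194 195 200 194 198 203 200 195 200 188 205 215 216 210
225  127 128 125 127 126 114 189 199 193 195 201 195 198 204 201 195 201 195 216 215 218 216
238  215 197 128 123 123 114 184 199 192 193 201 195 197 204 200 195 202 194 217 214 208 211
[[327.22598318 181.15979981]]
```

```bash
python3 -c "
from h import *
go([.628,-.180,.022],.162)"
```

```text
t 1.82 pos [ 0.6294 -0.167   0.1974] toolx [-0.006  0.003 -1.   ] tooly [ 0.154 -0.988 -0.004] F [ 0.3 -0.9 -0.2] w 0.0869
shift cm [17.54  1.33  0.24] spin about tool x deg -0.41 q7 -1.33
```

```bash
python3 -m inch '[{"translation":[2,0.65,0.1],"spin":-0.4},{"translation":[3,0.65,0.1],"spin":0},{"translation":[3,0,0],"spin":0},{"translation":[2,0,0],"spin":0},{"translation":[0,0,0],"spin":0},{"translation":[0,0,0],"spin":0}]' 0; python3 - <<'E'
from h import *
im=snap('wrist','pics/w2.png')
im,st=load('pics/w2.npz')
hsv=cv2.cvtColor(im,cv2.COLOR_RGB2HSV);m=cv2.inRange(hsv,(105,110,60),(125,255,255))
n,l,s,c=cv2.connectedComponentsWithStats(m)
for i in range(1,n):
    if s[i][4]>100:
        b=cv2.boxPoints(cv2.minAreaRect(np.argwhere(l==i)[:,::-1].astype(np.float32)))
        P=onz('wrist',b,.036,st);print(s[i],P.round(4)[:,:2].tolist(),P.mean(0).round(4))
go([.628,-.180,.022],.162)
E
```

```text
time: 2.58
ee_pos: [0.6225, -0.191, 0.0892]
eef_rot: [-0.701, -0.055, 0.709, -0.055]
ft_force: [0.0, 0.6, 0.6]
width: 0.087
[   0   32   70   97 5624] [[0.6541, 0.0209], [0.7112, 0.0158], [0.7152, -0.0289], [0.6602, -0.0267]] [ 0.6852 -0.0047  0.036 ]
[270 117  78  10 629] [[0.6834, -0.1482], [0.691, -0.1923], [0.6863, -0.1932], [0.6786, -0.1488]] [ 0.6848 -0.1706  0.036 ]
[ 292  191   39   46 1705] [[0.6415, -0.1665], [0.6452, -0.1897], [0.6153, -0.1944], [0.6115, -0.1702]] [ 0.6284 -0.1802  0.036 ]
[ 507  198   49   42 1065] [[0.6352, -0.3043], [0.6585, -0.3009], [0.6579, -0.3358], [0.634, -0.3405]] [ 0.6464 -0.3204  0.036 ]
[569 199  34  29 419] [[0.6593, -0.3427], [0.6689, -0.346], [0.6582, -0.3725], [0.6482, -0.3694]] [ 0.6586 -0.3576  0.036 ]
t 2.62 pos [ 0.6225 -0.1911  0.0892] toolx [-0.011 -0.001 -1.   ] tooly [ 0.155 -0.988 -0.001] F [-0.3  0.1 -0.4] w 0.0869
shift cm [ 6.71 -1.01 -0.79] spin about tool x deg -0.38 q7 -1.32
```

View pics/w2.png

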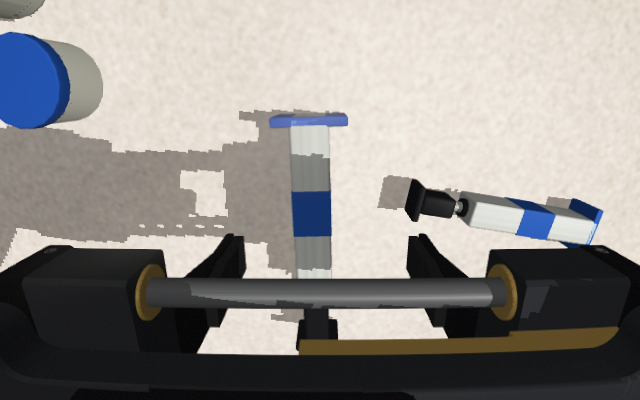

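The sleeve at (311,213) agrees with the first fix. The small gauge's knob at (408,200) is only about 60 mm away from it, so I'll go down with the jaws half closed.

```bash
python3 -m inch '[{"translation":[0,-0.9,-0.7],"spin":-0.4},{"translation":[0.5,0,0],"spin":0},{"translation":[0,0,0],"spin":0},{"translation":[0,0,0],"spin":0}]' 0.42; python3 -c "
from h import *
go([.628,-.180,.022],.162)"
```

```text
time: 3.12
ee_pos: [0.6295, -0.1801, 0.0858]
eef_rot: [-0.702, -0.058, 0.708, -0.058]
ft_force: [0.8, 0.8, -0.1]
width: 0.0556
t 3.12 pos [ 0.6295 -0.1801  0.0858] toolx [-0.008 -0.002 -1.   ] tooly [ 0.163 -0.987  0.   ] F [ 0.8  0.8 -0.1] w 0.0556
shift cm [ 6.38 -0.04  0.1 ] spin about tool x deg 0.1 q7 -1.33
```

```bash
python3 -m inch '[{"translation":[1.6,0,0.1],"spin":0},{"translation":[1.6,0,0],"spin":0},{"translation":[1.6,0,0],"spin":0},{"translation":[1.2,0,0],"spin":0},{"translation":[0,0,0],"spin":0}]' -; python3 -c "
from h import *
go([.628,-.180,.022],.162)"
```

```text
time: 3.75
ee_pos: [0.6266, -0.1806, 0.0198]
eef_rot: [-0.701, -0.058, 0.709, -0.058]
ft_force: [0.0, -0.1, 0.0]
width: 0.0507
t 3.75 pos [ 0.6266 -0.1806  0.0198] toolx [-0.011 -0.001 -1.   ] tooly [ 0.163 -0.987 -0.001] F [ 0.  -0.1  0. ] w 0.0507
shift cm [-0.22 -0.04 -0.15] spin about tool x deg 0.08 q7 -1.35
```

```bash
python3 -m inch '[{"translation":[-0.2,0,0],"spin":0}]' - ; python3 -m inch '[{"translation":[0,0,0],"spin":0},{"translation":[0,0,0],"spin":0},{"translation":[0,0,0],"spin":0},{"translation":[0,0,0],"spin":0},{"translation":[0,0,0],"spin":0},{"translation":[0,0,0],"spin":0}]' 1 35; python3 -c "
from h import *
go([.628,-.180,.022],.162)"
```

```text
time: 3.88
ee_pos: [0.6268, -0.1806, 0.022]
eef_rot: [-0.701, -0.058, 0.709, -0.058]
ft_force: [-0.6, 0.3, 0.4]
width: 0.0505
time: 4.62
ee_pos: [0.6279, -0.1809, 0.0238]
eef_rot: [-0.702, -0.057, 0.708, -0.058]
ft_force: [0.4, -0.3, 0.0]
width: 0.0238
t 4.62 pos [ 0.6279 -0.1809  0.0238] toolx [-0.008 -0.002 -1.   ] tooly [ 0.163 -0.987  0.   ] F [ 0.4 -0.3  0. ] w 0.0238
shift cm [ 0.18 -0.08 -0.03] spin about tool x deg 0.08 q7 -1.35
```

Gripped, with a width of 23.8 mm. Lifting.

```bash
python3 -m inch '[{"translation":[-1.5,0,0],"spin":0},{"translation":[-2.5,0,0],"spin":0},{"translation":[-2.5,0,0],"spin":0},{"translation":[-2.5,0,0],"spin":0},{"translation":[-1.5,0,0],"spin":0},{"translation":[0,0,0],"spin":0},{"translation":[0,0,0],"spin":0}]' - ; python3 -c "
from h import *
go([.564,.181,.14],.113)"
```

```text
time: 5.5
ee_pos: [0.6271, -0.1801, 0.133]
eef_rot: [-0.701, -0.058, 0.709, -0.058]
ft_force: [0.0, -0.3, -3.2]
width: 0.0238
t 5.5 pos [ 0.6271 -0.1801  0.133 ] toolx [-0.011 -0.001 -1.   ] tooly [ 0.163 -0.987 -0.001] F [ 0.  -0.3 -3.2] w 0.0238
shift cm [ -0.64 -36.65   0.34] spin about tool x deg 2.91 q7 -1.32
```

```bash
python3 -m inch '[{"translation":[-0.1,-2,0],"spin":0},{"translation":[-0.1,-3.5,0],"spin":0},{"translation":[-0.1,-3.5,0],"spin":0},{"translation":[-0.1,-3.5,0],"spin":0},{"translation":[-0.1,-3.5,0],"spin":0},{"translation":[0,-3.5,0],"spin":0},{"translation":[0,-3.5,0],"spin":0},{"translation":[0,-3.5,0],"spin":0},{"translation":[0,-3.5,0],"spin":0},{"translation":[0,-3,0],"spin":0},{"translation":[0,-2,0],"spin":2.9},{"translation":[0,0,0],"spin":0},{"translation":[0,0,0],"spin":0}]' - ; python3 - <<'E'
from h import *
snap('top','pics/t3.png');snap('wrist','pics/w3.png')
go([.564,.181,.14],.113)
E
```

```text
time: 7.12
ee_pos: [0.555, 0.1887, 0.1291]
eef_rot: [-0.695, -0.045, 0.716, -0.042]
ft_force: [1.0, 0.0, -4.0]
width: 0.0235
t 7.22 pos [0.5552 0.1885 0.1293] toolx [-0.029  0.003 -1.   ] tooly [ 0.123 -0.992 -0.006] F [-0.7  0.  -3.4] w 0.0236
shift cm [-1.09  0.85 -0.75] spin about tool x deg 0.59 q7 -1.99
```

View pics/w3.png

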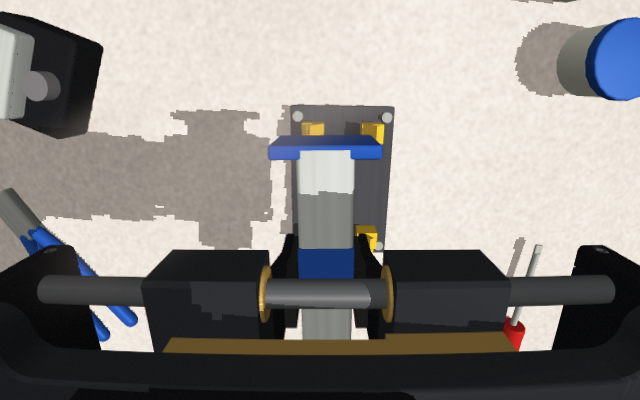

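View pics/t3.png

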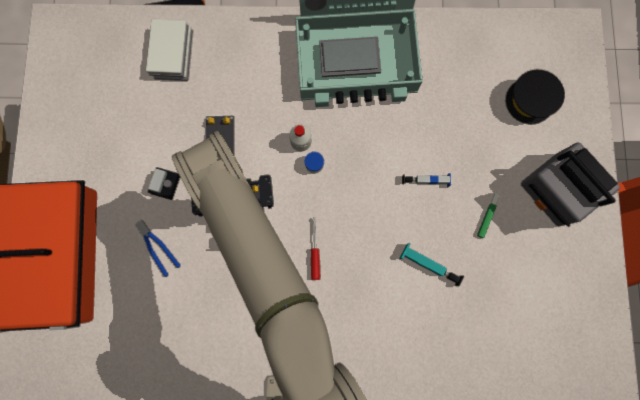

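The carried gauge's collar is at (325,150) in the wrist view. The cradle plate is under it, with screws at (298,116), (387,117) and (378,246). The knob end is hidden. I'll measure the cradle from its screw heads in both views.

```bash
python3 - <<'E'
from h import *
t=onz('top',[(235.36,188),(259.9,185.6),(237.9,226.4),(262.5,223.8)],.0105)
print(t.round(4),t.mean(0),np.degrees(np.arctan2(*(t[0]+t[1]-t[2]-t[3])[[1,0]])),np.linalg.norm(t[0]-t[1]),np.linalg.norm(t[0]-t[2]))
im,st=load('pics/w3.npz')
g=im.max(2).astype(np.uint8)
# refine screw centres by bright blob
pts=[]
for u,v in[(298,116),(387,117),(378,246)]:
    p=g[v-10:v+11,u-10:u+11].astype(float); h=cv2.cvtColor(im[v-10:v+11,u-10:u+11],cv2.COLOR_RGB2HSV)
    mk=((p>120)&(h[:,:,1]<40)).astype(np.uint8)
    n,l,s,c=cv2.connectedComponentsWithStats(mk)
    print([(s[i].tolist(),(c[i]+[u-10,v-10]).round(1).tolist()) for i in range(1,n)])
w=onz('wrist',[(298,116),(387,117),(378,246)],.0105,st);print(w.round(4))
hsv=cv2.cvtColor(im,cv2.COLOR_RGB2HSV);m=cv2.inRange(hsv,(18,120,80),(32,255,255));m[:,:290]=0;m[:,400:]=0;m[260:]=0
n,l,s,c=cv2.connectedComponentsWithStats(m)
for i in range(1,n):
    if s[i][4]>50: print(s[i])
o=cv2.resize(im[95:265,260:420,::-1],None,fx=3.5,fy=3.5,interpolation=cv2.INTER_CUBIC);cv2.imwrite('pics/w3c.png',o)
m=cv2.inRange(hsv,(105,110,60),(125,255,255));m[200:]=0;m[:,:250]=0;m[:,400:]=0
n,l,s,c=cv2.connectedComponentsWithStats(m)
for i in range(1,n):
    if s[i][4]>50:
        b=cv2.boxPoints(cv2.minAreaRect(np.argwhere(l==i)[:,::-1].astype(np.float32)));print('collar',b.tolist())
E
```

```text
[[0.6136 0.2199 0.0105]
 [0.6212 0.1516 0.0105]
 [0.5061 0.2086 0.0105]
 [0.514  0.1411 0.0105]] [0.56370876 0.18029376 0.0105    ] 5.8003251333760915 0.06864631627044114 0.1081391029327278
[([0, 0, 3, 21, 56], [288.9, 116.8]), ([4, 4, 12, 12, 110], [297.5, 115.8])]
[([16, 0, 5, 21, 92], [395.3, 117.6]), ([5, 5, 11, 11, 96], [386.9, 117.0])]
[([16, 0, 5, 14, 61], [386.3, 242.9]), ([7, 6, 8, 9, 46], [379.0, 245.7]), ([5, 16, 10, 5, 46], [377.9, 253.9])]
[[0.6131 0.2188 0.0105]
 [0.6209 0.1509 0.0105]
 [0.512  0.1389 0.0105]]
[302 123  22  12 248]
[360 122  24  22 365]
[355 225  23  29 331]
collar [[269.0, 135.0], [382.0, 135.0], [382.0, 159.0], [269.0, 159.0]]
```

View pics/w3c.png

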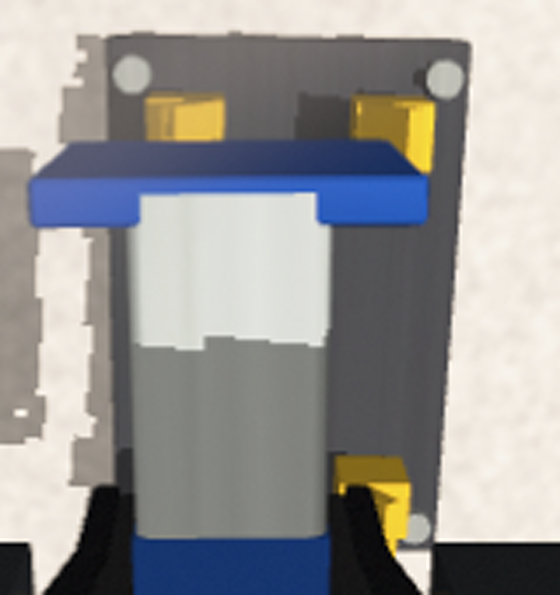

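```bash
python3 -m inch '[{"translation":[1,-0.2,-0.7],"spin":0.6},{"translation":[1.5,0.8,-0.7],"spin":0},{"translation":[1,0,0],"spin":0},{"translation":[0,0,0],"spin":0},{"translation":[0,0,0],"spin":0}]' - ; python3 - <<'E'
from h import *
go([.568,.180,.034],.11)
E
```

```text
time: 7.85
ee_pos: [0.57, 0.1812, 0.09]
eef_rot: [-0.695, -0.04, 0.717, -0.037]
ft_force: [0.2, 1.2, -2.9]
width: 0.0236
t 7.85 pos [0.57   0.1812 0.09  ] toolx [-0.031  0.001 -1.   ] tooly [ 0.109 -0.994 -0.005] F [ 0.2  1.2 -2.9] w 0.0236
shift cm [5.6  0.13 0.04] spin about tool x deg -0.05 q7 -2.0
```

```bash
python3 -m inch '[{"translation":[1,0.13,0],"spin":0},{"translation":[0.8,0,0],"spin":0},{"translation":[0,0,0],"spin":0},{"translation":[0,0,0],"spin":0},{"translation":[0,0,0],"spin":0}]' - ; python3 - <<'E'
from h import *
im=snap('wrist','pics/w4.png')
go([.568,.180,.034],.11)
cv2.imwrite('pics/w4c.png',cv2.resize(im[60:310,220:440,::-1],None,fx=2.4,fy=2.4))
# where each of the cheek's rear outer lip corners and slot centreline should be
im,st=load('pics/w4.npz')
print(onz('wrist',[(298,116),(387,117)],.0105,st))
E
```

```text
time: 8.48
ee_pos: [0.5697, 0.1804, 0.0716]
eef_rot: [-0.695, -0.04, 0.716, -0.038]
ft_force: [0.3, 0.2, -3.3]
width: 0.0234
t 8.53 pos [0.5697 0.1804 0.0716] toolx [-0.03   0.002 -1.   ] tooly [ 0.109 -0.994 -0.005] F [-0.2  0.4 -3.3] w 0.0239
shift cm [3.76 0.04 0.07] spin about tool x deg -0.02 q7 -2.01
[[0.63367738 0.20482253 0.0105    ]
 [0.63900969 0.15183604 0.0105    ]]
```

View pics/w4c.png

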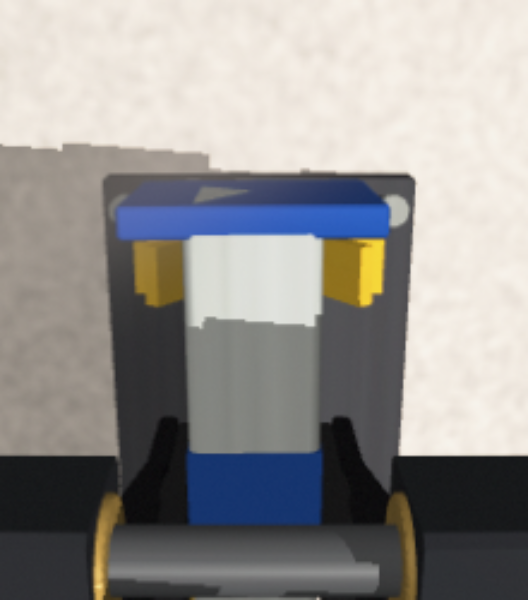

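```bash
python3 - <<'E'
from h import *
im,st=load('pics/w4.npz')
f=lambda l:[(220+a/2.4,60+b/2.4) for a,b in l]
c,s=np.cos(.11),np.sin(.11)
def loc(P): 
    d=P[:,:2]-[.563,.1795];return np.c_[d@[c,s],d@[-s,c]]*1000
print('cheek',loc(onz('wrist',f([(134,242),(384,242)]),.037,st)).round(1))
print('plate',loc(onz('wrist',f([(104,176),(414,176)]),.010,st)).round(1))
print('screw',loc(onz('wrist',f([(396,210)]),.0105,st)).round(1))
zt=.0716-.0238+.036
print('tube',loc(onz('wrist',f([(187,240),(322,240),(187,440),(322,440)]),zt,st)).round(1))
print('collar',loc(onz('wrist',f([(117,207),(390,207)]),zt,st)).round(1))
print('TCP',loc(np.array([st['ee_pos']])))
E
```

```text
cheek [[ 51.5  27.7]
 [ 51.5 -28.7]]
plate [[ 62.7  38.9]
 [ 62.7 -39.8]]
screw [[ 54.1 -35.6]]
tube [[ 62.   11.5]
 [ 62.  -10.9]
 [ 25.3  12.5]
 [ 25.3 -11.9]]
collar [[ 67.5  22.8]
 [ 67.5 -22. ]]
TCP [[6.79757754 0.13677343]]
```

```bash
python3 -m inch '[{"translation":[1,0.08,0],"spin":0},{"translation":[0.8,0,0],"spin":0},{"translation":[0.6,0,0],"spin":0},{"translation":[0,0,0],"spin":0},{"translation":[0,0,0],"spin":0}]' - ; python3 - <<'E'
from h import *
go([.568,.180,.034],.11)
E
```

```text
time: 9.15
ee_pos: [0.5689, 0.1795, 0.0456]
eef_rot: [-0.695, -0.04, 0.717, -0.038]
ft_force: [-0.1, -0.1, -1.8]
width: 0.0235
t 9.15 pos [0.5689 0.1795 0.0456] toolx [-0.03   0.002 -1.   ] tooly [ 0.109 -0.994 -0.005] F [-0.1 -0.1 -1.8] w 0.0235
shift cm [ 1.16 -0.06  0.05] spin about tool x deg -0.03 q7 -2.02
```

```bash
python3 -m inch '[{"translation":[0.5,0,0],"spin":0},{"translation":[0.3,0,0],"spin":0},{"translation":[0,0,0],"spin":0},{"translation":[0,0,0],"spin":0}]' - ; python3 - <<'E'
from h import *
go([.568,.180,.034],.11)
snap('wrist','pics/w5.png');snap('scene','pics/s5.png')
E
```

```text
time: 9.65
ee_pos: [0.569, 0.1796, 0.0374]
eef_rot: [-0.696, -0.04, 0.716, -0.037]
ft_force: [0.9, -0.7, -2.5]
width: 0.0238
t 9.65 pos [0.569  0.1796 0.0374] toolx [-0.029  0.002 -1.   ] tooly [ 0.109 -0.994 -0.005] F [ 0.9 -0.7 -2.5] w 0.0238
shift cm [ 0.35 -0.05  0.08] spin about tool x deg -0.02 q7 -2.02
```

View pics/w5.png

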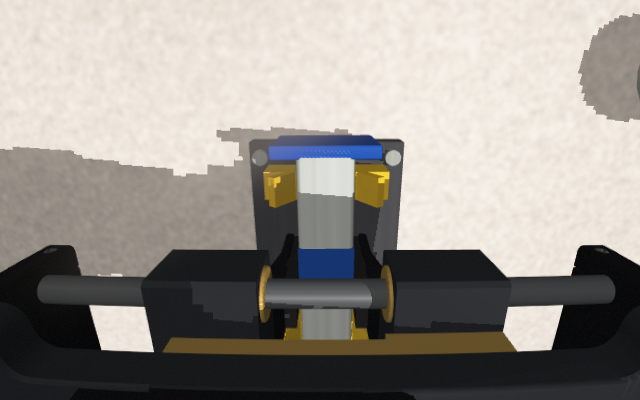

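The gauge is now between both pairs of cheeks. The collar at (325,152) is behind the far pair at (280,185) and (372,185), and the near pair shows at (300,325) and (358,325). I'll lower it the rest of the way.

```bash
python3 -m inch '[{"translation":[0.2,0,0],"spin":0},{"translation":[0.15,0,0],"spin":0},{"translation":[0,0,0],"spin":0},{"translation":[0,0,0],"spin":0}]' - ; python3 - <<'E'
from h import *
go([.568,.180,.034],.11)
E
```

```text
time: 10.25
ee_pos: [0.5691, 0.1799, 0.0346]
eef_rot: [-0.696, -0.04, 0.716, -0.038]
ft_force: [-1.9, 0.2, -1.8]
width: 0.0236
t 10.25 pos [0.5691 0.1799 0.0346] toolx [-0.029  0.002 -1.   ] tooly [ 0.11  -0.994 -0.005] F [-1.9  0.2 -1.8] w 0.0236
shift cm [ 0.06 -0.02  0.1 ] spin about tool x deg -0.02 q7 -2.02
```

```bash
python3 -m inch '[{"translation":[0,0,0],"spin":0},{"translation":[0,0,0],"spin":0},{"translation":[0,0,0],"spin":0},{"translation":[0,0,0],"spin":0}]' 0.42; python3 -m inch '[{"translation":[-1,0,0],"spin":0},{"translation":[-2,0,0],"spin":0},{"translation":[-2,0,0],"spin":0},{"translation":[-2,0,0],"spin":0},{"translation":[0,0,0],"spin":0},{"translation":[0,0,0],"spin":0}]' -; python3 - <<'E'
from h import *
im=snap('wrist','pics/w6.png');snap('scene','pics/s6.png')
go([.568,.180,.034],.11)
E
```

```text
time: 10.75
ee_pos: [0.5699, 0.1801, 0.0352]
eef_rot: [-0.697, -0.04, 0.715, -0.037]
ft_force: [0.1, 0.4, -0.0]
width: 0.0488
time: 11.5
ee_pos: [0.573, 0.1805, 0.1129]
eef_rot: [-0.698, -0.041, 0.714, -0.037]
ft_force: [-1.6, 0.1, 0.5]
width: 0.0501
t 11.6 pos [0.5729 0.1805 0.1125] toolx [-0.023  0.004 -1.   ] tooly [ 0.11  -0.994 -0.007] F [-0.2 -0.9 -0.9] w 0.0505
shift cm [7.86 0.05 0.32] spin about tool x deg -0.01 q7 -1.99
```

View pics/w6.png

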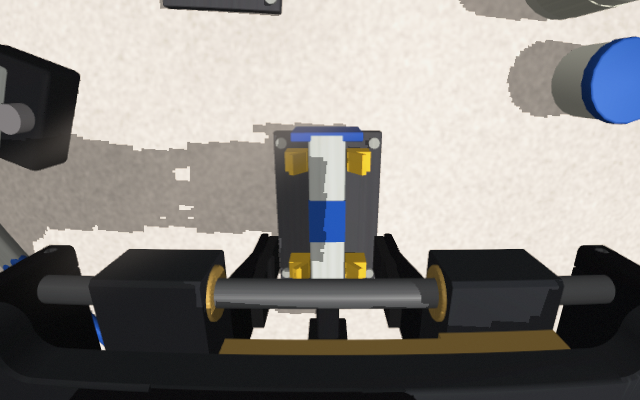

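View pics/s6.png

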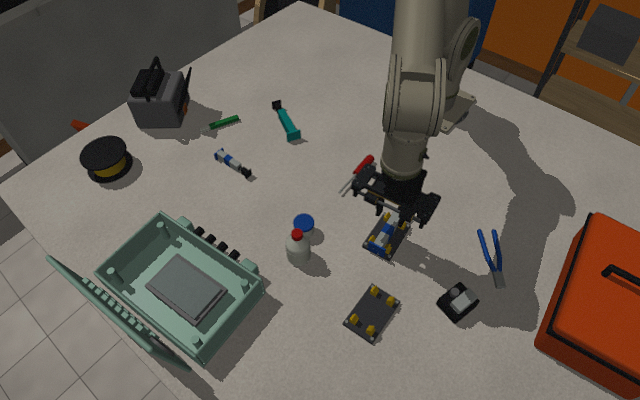

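The gauge is seated between the cheeks, with the sleeve at (326,221) and the collar at (327,135) behind the far pair. In the scene view the screwdriver is still in place. Now I'll measure where the gauge lies.

```bash
python3 - <<'E'
from h import *
im,st=load('pics/w6.npz')
hsv=cv2.cvtColor(im,cv2.COLOR_RGB2HSV);m=cv2.inRange(hsv,(105,110,60),(125,255,255))
m[:,:280]=0;m[:,385:]=0
c,s=np.cos(.11),np.sin(.11)
n,l,S,cc=cv2.connectedComponentsWithStats(m)
for i in range(1,n):
    if S[i][4]>50:
        b=cv2.boxPoints(cv2.minAreaRect(np.argwhere(l==i)[:,::-1].astype(np.float32)))
        P=onz('wrist',b,.046,st);d=P[:,:2]-[.563,.1795];print(S[i],P.mean(0).round(4),(np.c_[d@[c,s],d@[-s,c]]*1000).round(1).tolist())
P=onz('wrist',[(280.5,143),(374,143),(371,273)],.0105,st);print('screws',P.round(4))
# knob target: 89 mm towards -x from gauge origin
for o in[np.array([.569,.1799])]:
    k=o-.089*np.array([c,s]);print('knob',k);go([k[0],k[1],.10],.11,None)
E
```

```text
[291 129  72  13 447] [0.6271 0.1868 0.046 ] [[68.3, 22.3], [68.3, -21.9], [60.8, -22.1], [60.8, 22.6]]
[ 308  200   38   42 1523] [0.5696 0.1804 0.046 ] [[21.6, 12.5], [21.6, -12.1], [-8.3, -12.6], [-8.4, 13.0]]
screws [[0.6129 0.2196 0.0105]
 [0.6205 0.151  0.0105]
 [0.5125 0.1367 0.0105]]
knob [0.48053791 0.17012973]
t 11.6 pos [0.5729 0.1805 0.1125] toolx [-0.023  0.004 -1.   ] tooly [ 0.11  -0.994 -0.007] F [-0.2 -0.9 -0.9] w 0.0505
shift cm [1.47 0.03 9.27] spin about tool x deg -0.01 q7 -1.99
```

```bash
python3 -m inch '[{"translation":[0,0,2],"spin":0},{"translation":[0.2,0,2.5],"spin":0},{"translation":[0.2,0,2.5],"spin":0},{"translation":[0.2,0,1.9],"spin":0},{"translation":[0,0,0],"spin":0},{"translation":[0,0,0],"spin":0}]' -; python3 - <<'E'
from h import *
im=snap('wrist','pics/w7.png')
go([.4825,.1703,.031],.11)
E
```

```text
time: 12.35
ee_pos: [0.4805, 0.1698, 0.1051]
eef_rot: [-0.696, -0.04, 0.716, -0.037]
ft_force: [-0.5, 0.3, -0.4]
width: 0.0505
t 12.4 pos [0.4805 0.1699 0.105 ] toolx [-0.029  0.003 -1.   ] tooly [ 0.109 -0.994 -0.006] F [0.  0.5 0.2] w 0.0505
shift cm [ 7.39  0.02 -0.42] spin about tool x deg -0.02 q7 -2.0
```

View pics/w7.png

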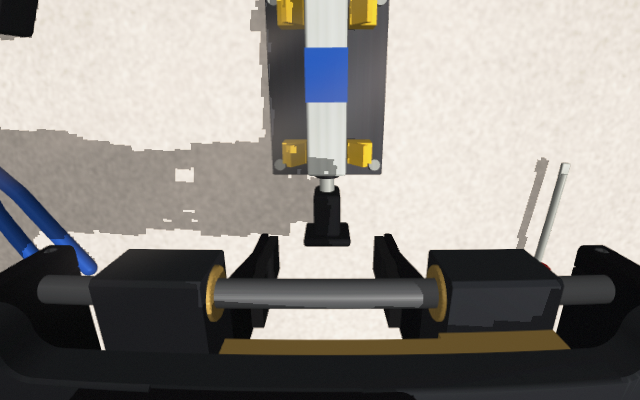

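The knob block is at (327,205) and the flange at (327,235). The tube mouth is at (327,178).

```bash
python3 - <<'E'
from h import *
im,st=load('pics/w7.npz')
c,s=np.cos(.11),np.sin(.11)
def loc(P):
    d=P[:,:2]-[.563,.1795];return (np.c_[d@[c,s],d@[-s,c]]*1000).round(1)
print(im[170:256:2,327].max(1))
print(im[205,305:350].max(1)); print(im[233,298:356].max(1))
cv2.imwrite('pics/w7c.png',cv2.resize(im[160:260,280:380,::-1],None,fx=5,fy=5,interpolation=cv2.INTER_CUBIC))
print('block',loc(onz('wrist',[(327,187),(314,205),(341,205),(327,225)],.042,st)))
print('flange',loc(onz('wrist',[(305,233),(350,233),(327,225),(327,245)],.044,st)))
E
```

```text
[131 220 135  50  40 196 194 196 195 195 196  69  19  27  30  22  21  31
  21  21  20  20  20  19  20  18  20  20  19  18  21  20  30  21  20  23
  21  18 135 241 240 241 240]
[151 154 156 158 158 157 155 156 100  33  19  22  21  21  20  21  21  20
  21  20  20  21  22  24  22  22  31  34  36  36  35  36  34  33  28 172
 236 243 244 244 243 242 242 242 243]
[239 241 241 241 242 242 192  86  20  14  17  16  17  18  17  17  19  21
  20  19  22  19  20  21  21  19  19  21  18  30  34  35  33  35  35  34
  34  33  33  32  34  24  17  16  16  16  16  18  17  18  21 127 232 244
 244 243 243 241]
block [[-61.7  -0.6]
 [-74.    7.9]
 [-74.   -9.8]
 [-88.2  -0.6]]
flange [[ -93.2   14.1]
 [ -93.1  -16. ]
 [ -87.4   -0.6]
 [-102.1   -0.6]]
```

View pics/w7c.png

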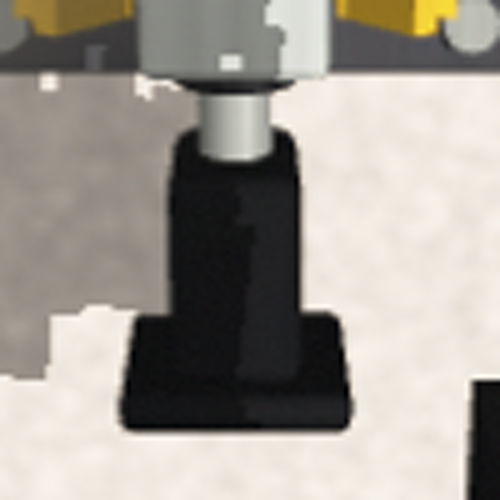

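```bash
python3 -m inch '[{"translation":[1.5,0.02,-0.2],"spin":0},{"translation":[2,0.02,-0.1],"spin":0},{"translation":[2,0,-0.1],"spin":0},{"translation":[1.3,0,0],"spin":0},{"translation":[0,0,0],"spin":0},{"translation":[0,0,0],"spin":0}]' -; python3 - <<'E'
from h import *
go([.4825,.170,.031],.11)
E
```

```text
time: 13.15
ee_pos: [0.4841, 0.1703, 0.0314]
eef_rot: [-0.695, -0.04, 0.717, -0.036]
ft_force: [0.3, 0.1, -0.5]
width: 0.0505
t 13.15 pos [0.4841 0.1703 0.0314] toolx [-0.031  0.004 -1.   ] tooly [ 0.109 -0.994 -0.007] F [ 0.3  0.1 -0.5] w 0.0505
shift cm [0.04 0.01 0.16] spin about tool x deg -0.07 q7 -2.05
```

```bash
python3 -m inch '[{"translation":[0,0,0.15],"spin":0},{"translation":[0,0,0],"spin":0},{"translation":[0,0,0],"spin":0},{"translation":[0,0,0],"spin":0},{"translation":[0,0,0],"spin":0},{"translation":[0,0,0],"spin":0}]' 1 30; python3 - <<'E'
from h import *
go([.4825-.02*.994,.170-.02*.11,.031],.11)
s=r.read_state();M=R.from_quat(s['eef_rot']).as_matrix();print(M.T@[-.994,-.11,0]*7)
E
```

```text
time: 13.9
ee_pos: [0.4836, 0.1704, 0.0331]
eef_rot: [-0.696, -0.04, 0.716, -0.036]
ft_force: [0.7, 0.5, 0.0]
width: 0.0182
t 13.9 pos [0.4836 0.1704 0.0331] toolx [-0.028  0.004 -1.   ] tooly [ 0.108 -0.994 -0.007] F [0.7 0.5 0. ] w 0.0182
shift cm [0.27 0.03 2.11] spin about tool x deg -0.08 q7 -2.05
[0.18901922 0.01128233 6.99791458]
```

```bash
python3 -m inch '[{"translation":[0.05,0,0.6],"spin":0},{"translation":[0.03,0,0.8],"spin":0},{"translation":[0.03,0,0.8],"spin":0},{"translation":[0.03,0,0.8],"spin":0},{"translation":[0,0,0],"spin":0}]' -; python3 - <<'E'
from h import *
go([.4033,.1618,.0325],.11)
E
```

```text
time: 14.52
ee_pos: [0.4534, 0.167, 0.0332]
eef_rot: [-0.698, -0.041, 0.714, -0.036]
ft_force: [4.0, 0.8, -2.8]
width: 0.0178
t 14.53 pos [0.4534 0.167  0.0332] toolx [-0.023  0.005 -1.   ] tooly [ 0.108 -0.994 -0.008] F [ 4.   0.8 -2.8] w 0.0178
shift cm [ 0.18 -0.02  5.03] spin about tool x deg -0.09 q7 -2.05
```

```bash
python3 -m inch '[{"translation":[0.2,0,0.8],"spin":0},{"translation":[0.05,0,0.8],"spin":0},{"translation":[0.05,0,0.8],"spin":0},{"translation":[0,0,0],"spin":0}]' -; python3 - <<'E'
from h import *
go([.4033,.1618,.0325],.11)
snap('wrist','pics/w8.png')
E
```

```text
time: 15.02
ee_pos: [0.433, 0.1648, 0.0331]
eef_rot: [-0.701, -0.041, 0.711, -0.035]
ft_force: [6.3, 0.5, -2.5]
width: 0.0176
t 15.03 pos [0.433  0.1648 0.0331] toolx [-0.015  0.007 -1.   ] tooly [ 0.107 -0.994 -0.009] F [ 6.3  0.5 -2.5] w 0.0176
shift cm [ 0.1  -0.02  2.99] spin about tool x deg -0.14 q7 -2.05
```

View pics/w8.png

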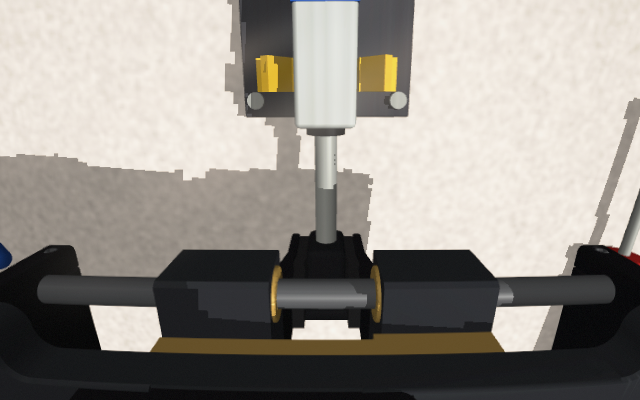

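The tube mouth is at (326,130) and the rod runs from there to (325,240). The part showing is still plain silver, with no yellow band yet. I'll keep pulling.

```bash
python3 -m inch '[{"translation":[0.15,0,0.8],"spin":0},{"translation":[0.1,0,0.8],"spin":0},{"translation":[0.1,0,0.6],"spin":0},{"translation":[0,0,0],"spin":0}]' -; python3 - <<'E'
from h import *
go([.4033,.1618,.0325],.11)
im=snap('wrist','pics/w9.png');s=snap('scene','pics/s9.png')
cv2.imwrite('pics/s9c.png',cv2.resize(s[140:300,320:480,::-1],None,fx=3.7,fy=3.7,interpolation=cv2.INTER_CUBIC))
E
```

```text
time: 15.58
ee_pos: [0.4174, 0.1631, 0.033]
eef_rot: [-0.705, -0.041, 0.707, -0.034]
ft_force: [7.1, 0.6, -1.8]
width: 0.0176
t 15.57 pos [0.4174 0.1631 0.033 ] toolx [-0.004  0.009 -1.   ] tooly [ 0.106 -0.994 -0.01 ] F [ 7.1  0.6 -1.8] w 0.0176
shift cm [ 0.06 -0.02  1.42] spin about tool x deg -0.22 q7 -2.06
```

View pics/w9.png

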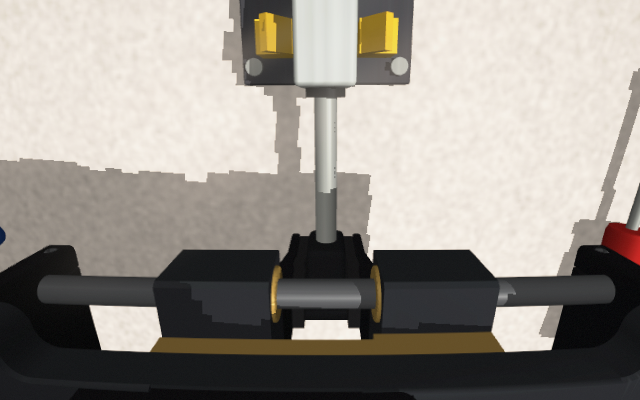

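View pics/s9c.png

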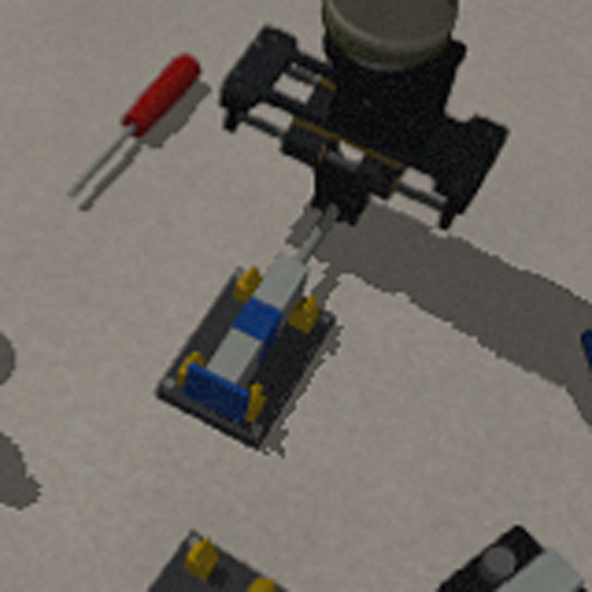

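The rod shows plain silver from (326,97) to (325,240). In the scene view the gauge sits in the cradle with its collar behind the far cheeks. About 14 mm of pull is left.

```bash
python3 -m inch '[{"translation":[0.1,0,0.7],"spin":0},{"translation":[0.1,0,0.5],"spin":0},{"translation":[0.05,0,0.5],"spin":0},{"translation":[0,0,0],"spin":0}]' -; python3 - <<'E'
from h import *
go([.4033,.1618,.0325],.11)
im=snap('wrist','pics/w10.png')
cv2.imwrite('pics/w10c.png',cv2.resize(im[0:260,220:430,::-1],None,fx=2.3,fy=2.3,interpolation=cv2.INTER_CUBIC))
E
```

```text
time: 16.18
ee_pos: [0.4066, 0.1621, 0.0331]
eef_rot: [0.708, 0.041, -0.704, 0.033]
ft_force: [7.8, 1.1, -2.9]
width: 0.0179
t 16.18 pos [0.4066 0.1621 0.0331] toolx [ 0.006  0.012 -1.   ] tooly [ 0.105 -0.994 -0.012] F [ 7.8  1.1 -2.9] w 0.0179
shift cm [ 0.05 -0.    0.33] spin about tool x deg -0.29 q7 -2.06
```

View pics/w10c.png

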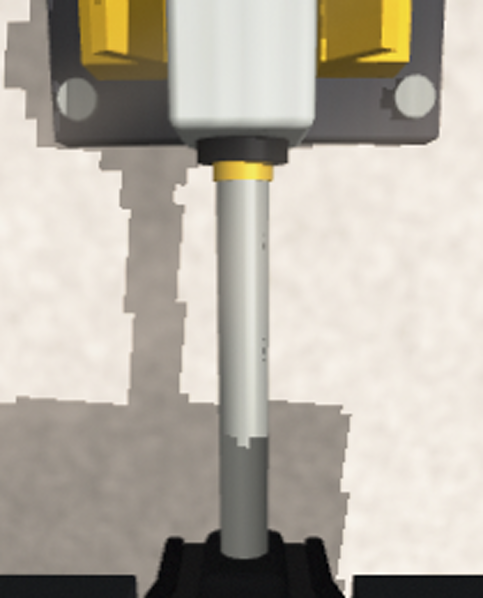

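The yellow band has just appeared: in the crop the mouth is at v≈162 and the band's outer edge at v≈180. No red shows.

```bash
python3 - <<'E'
from h import *
im,st=load('pics/w10.npz')
c,s=np.cos(.11),np.sin(.11)
def loc(P):
    d=P[:,:2]-[.563,.1795];return (np.c_[d@[c,s],d@[-s,c]]*1000).round(1)
f=lambda l:[(220+a/2.3,0+b/2.3) for a,b in l]
K,d,W=model('wrist',st);print('cam',W[:3,3],loc(W[None,:3,3]))
print('rod edges',loc(onz('wrist',f([(217,200),(269,200)]),.028,st)))
for z in(.028,.030,.033): print(z,'edge,mouth base on rod',loc(onz('wrist',f([(243,180),(243,162)]),z,st)))
print('bush edges (198,145),(288,145), bottom',loc(onz('wrist',f([(198,150),(288,150),(243,162)]),.036,st)))
print('tube front edges width',loc(onz('wrist',f([(170,120),(315,120)]),.046,st)))
print('knob at front top edge',loc(onz('wrist',f([(243,535)]),.042,st)))
print('TCP',loc(st['ee_pos'][None]))
print('screws',loc(onz('wrist',f([(77,99),(415,96)]),.0105,st)))
E
```

```text
cam [0.48437455 0.16876774 0.17903492] [[-79.3  -2. ]]
rod edges [[-74.1   4.8]
 [-74.2  -5. ]]
0.028 edge,mouth base on rod [[-70.5  -0.1]
 [-67.3  -0.1]]
0.03 edge,mouth base on rod [[-70.7  -0.2]
 [-67.5  -0.2]]
0.033 edge,mouth base on rod [[-70.8  -0.2]
 [-67.7  -0.2]]
bush edges (198,145),(288,145), bottom [[-65.9   7.6]
 [-66.   -8.1]
 [-68.   -0.2]]
tube front edges width [[-62.2  11.4]
 [-62.3 -12. ]]
knob at front top edge [[-136.    0.]]
TCP [[-1.574e+02 -1.000e-01]]
screws [[-53.2  34. ]
 [-53.1 -35. ]]
```

```bash
python3 -m inch '[{"translation":[0.05,0,0.3],"spin":0},{"translation":[0,0,0],"spin":0}]' - 10; python3 -m inch '[{"translation":[0,0,0],"spin":0},{"translation":[0,0,0],"spin":0}]' -; python3 - <<'E'
from h import *
go([.4033,.1618,.0325],.11)
im=snap('wrist','pics/w11.png')
cv2.imwrite('pics/w11c.png',cv2.resize(im[0:260,220:430,::-1],None,fx=2.3,fy=2.3,interpolation=cv2.INTER_CUBIC))
s=snap('scene','pics/s11.png')
cv2.imwrite('pics/s11c.png',cv2.resize(s[200:270,350:420,::-1],None,fx=8,fy=8,interpolation=cv2.INTER_CUBIC))
E
```

```text
time: 16.48
ee_pos: [0.4067, 0.1624, 0.0336]
eef_rot: [0.71, 0.042, -0.702, 0.032]
ft_force: [7.5, 0.9, -1.4]
width: 0.018
time: 16.73
ee_pos: [0.4093, 0.1629, 0.0346]
eef_rot: [0.712, 0.042, -0.7, 0.031]
ft_force: [7.6, 0.7, -2.2]
width: 0.0178
t 16.73 pos [0.4093 0.1629 0.0346] toolx [ 0.015  0.016 -1.   ] tooly [ 0.104 -0.994 -0.014] F [ 7.6  0.7 -2.2] w 0.0178
shift cm [0.19 0.05 0.62] spin about tool x deg -0.34 q7 -2.06
```

View pics/w11c.png

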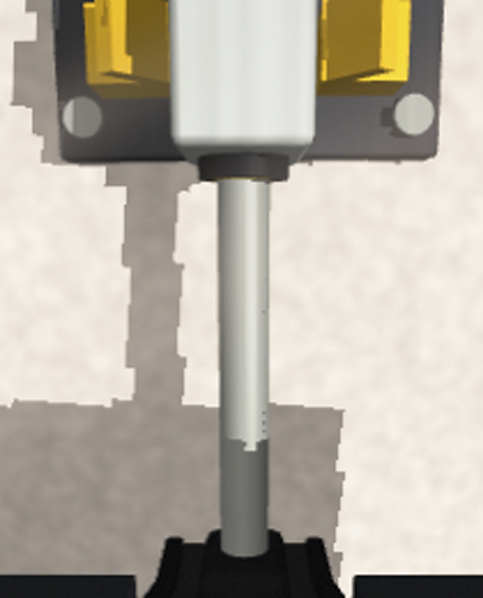

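View pics/s11c.png

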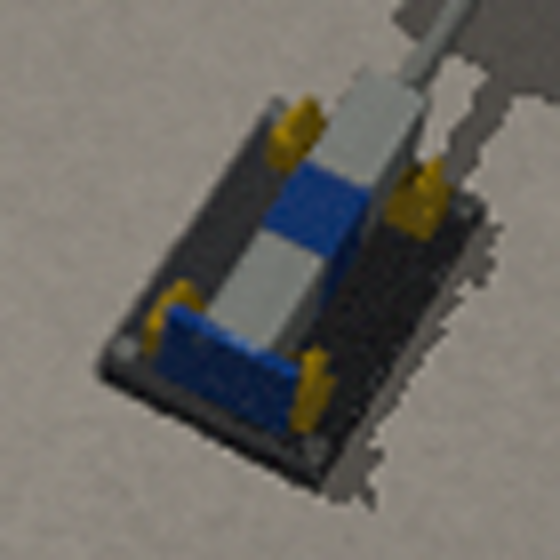

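With no pull commanded the spring creeps the tool back, because each zero row re-anchors at the sagged pose. The mouth is at v≈180 in the crop and the yellow is hidden again. I'll finish on a pulling row and check without any more rows.

```bash
python3 -m inch '[{"translation":[0.1,0,0.45],"spin":0},{"translation":[0.15,0,0.5],"spin":0}]' - 12; python3 - <<'E'
from h import *
go([.4033,.1618,.0325],.11)
im=snap('wrist','pics/w12.png')
go([.4033,.1618,.0325],.11)
im=snap('wrist','pics/w13.png')
go([.4033,.1618,.0325],.11)
cv2.imwrite('pics/w13c.png',cv2.resize(im[0:260,220:430,::-1],None,fx=2.3,fy=2.3,interpolation=cv2.INTER_CUBIC))
E
```

```text
time: 17.08
ee_pos: [0.4033, 0.1626, 0.0331]
eef_rot: [0.714, 0.042, -0.698, 0.03]
ft_force: [8.2, 0.4, -1.0]
width: 0.018
t 17.07 pos [0.4033 0.1626 0.0331] toolx [ 0.021  0.018 -1.   ] tooly [ 0.103 -0.995 -0.016] F [ 8.2  0.4 -1. ] w 0.018
shift cm [0.06 0.08 0.01] spin about tool x deg -0.39 q7 -2.06
t 17.12 pos [0.4028 0.1625 0.0329] toolx [ 0.021  0.018 -1.   ] tooly [ 0.103 -0.995 -0.016] F [ 6.9  1.2 -1.9] w 0.0181
shift cm [ 0.04  0.07 -0.04] spin about tool x deg -0.37 q7 -2.06
t 17.18 pos [0.403  0.1625 0.033 ] toolx [ 0.021  0.018 -1.   ] tooly [ 0.103 -0.995 -0.015] F [ 7.   0.1 -0.8] w 0.018
shift cm [ 0.05  0.07 -0.03] spin about tool x deg -0.38 q7 -2.06
```

View pics/w13c.png

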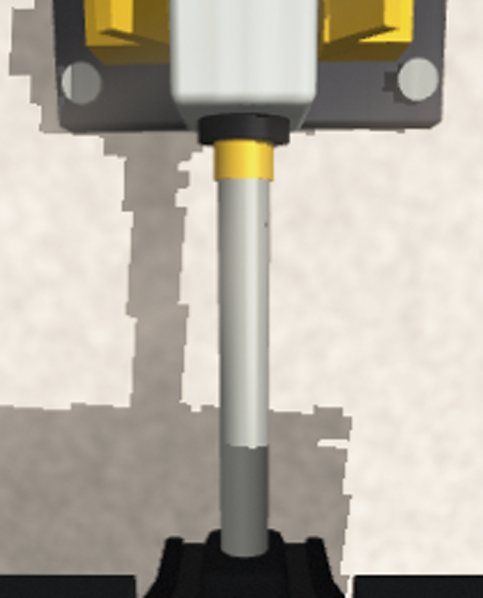

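The band's outer edge is at v≈180 and the mouth at v≈143 in the crop, so about half the 12 mm band is out and no red shows. Next I'll check that the gauge is seated flat by comparing its scene-view corners with the points expected for a seated gauge.

```bash
python3 - <<'E'
from h import *
im,st=load('pics/w13.npz')
c,s=np.cos(.11),np.sin(.11)
def loc(P):
    d=P[:,:2]-[.563,.1795];return (np.c_[d@[c,s],d@[-s,c]]*1000).round(1)
f=lambda l:[(220+a/2.3,b/2.3) for a,b in l]
print(loc(onz('wrist',f([(243,180),(243,143)]),.033,st)))
print('tube w',loc(onz('wrist',f([(170,50),(318,50),(172,100),(315,100)]),.046,st)))
im=optics.camera('scene').copy();b=np.ascontiguousarray(im[:,:,::-1]);k=8
o=cv2.resize(b[200:270,350:420],None,fx=k,fy=k,interpolation=cv2.INTER_CUBIC)
def W(x,y,z): return [.563+x*c-y*s,.1795+x*s+y*c,z]
x0=-.004
for P,col in[([W(x0+.060,y,z) for y in(-.023,.023) for z in(.010,.046)],(0,255,0)),([W(x0-.06,y,.046) for y in(-.012,.012)],(0,255,255)),([W(x,y,.01) for x in(-.062,.062) for y in(-.04,.04)],(255,0,255)),([W(x0+a,y,.046) for a in(-.015,.015) for y in(-.012,.012)],(0,128,255))]:
    for u in proj('scene',P): cv2.circle(o,(int((u[0]-350+.5)*k),int((u[1]-200+.5)*k)),3,col,-1)
cv2.imwrite('pics/s13c.png',o);go([.4033,.1618,.0325],.11)
E
```

```text
[[-74.5   0.5]
 [-68.1   0.4]]
tube w [[-55.2  11.9]
 [-55.4 -11.9]
 [-62.8  11.7]
 [-63.  -11.5]]
t 17.23 pos [0.4032 0.1625 0.0331] toolx [ 0.021  0.018 -1.   ] tooly [ 0.103 -0.995 -0.016] F [ 7.8 -0.2 -1.7] w 0.0179
shift cm [ 0.06  0.08 -0.01] spin about tool x deg -0.38 q7 -2.06
```

View pics/s13c.png

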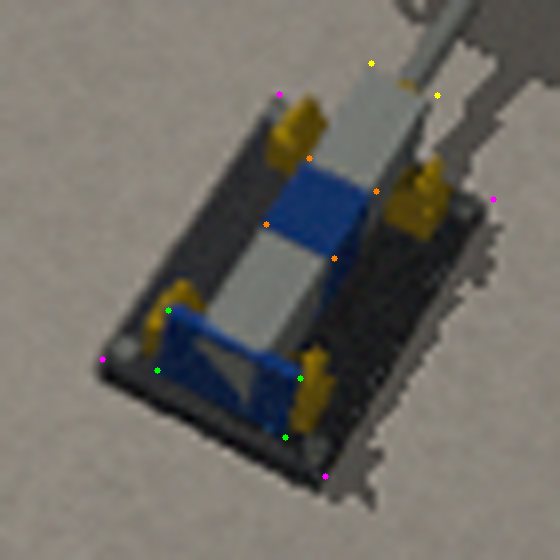

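```bash
python3 -m inch '[{"translation":[0,0,0.2],"spin":0},{"translation":[0,0,0.2],"spin":0},{"translation":[0,0,0.25],"spin":0}]' 0.76 12; python3 - <<'E'
from h import *
im=snap('wrist','pics/w14.png')
go([.4033,.1618,.0325],.11)
sc=snap('scene','pics/s14.png')
a=cv2.resize(im[0:260,220:430,::-1],None,fx=1.9,fy=1.9,interpolation=cv2.INTER_CUBIC)
b=cv2.resize(sc[205:265,355:415,::-1],None,fx=6.6,fy=6.6,interpolation=cv2.INTER_CUBIC)
b0=cv2.resize(load('pics/s11.npz')[0][205:265,355:415,::-1],None,fx=6.6,fy=6.6,interpolation=cv2.INTER_CUBIC)
cv2.imwrite('pics/w14c.png',a);cv2.imwrite('pics/s14c.png',np.hstack([b0,b]))
E
```

```text
time: 17.6
ee_pos: [0.4013, 0.163, 0.0348]
eef_rot: [0.717, 0.043, -0.695, 0.029]
ft_force: [7.4, 0.1, -1.8]
width: 0.0206
t 17.65 pos [0.4012 0.1631 0.0348] toolx [ 0.029  0.021 -0.999] tooly [ 0.103 -0.995 -0.018] F [ 8.   0.8 -2. ] w 0.0204
shift cm [ 0.23  0.15 -0.19] spin about tool x deg -0.39 q7 -2.06
```

View pics/w14c.png

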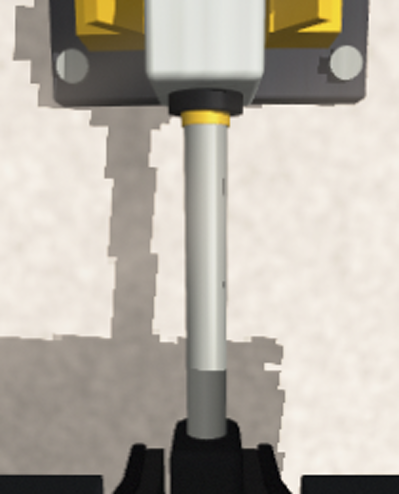

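View pics/s14c.png

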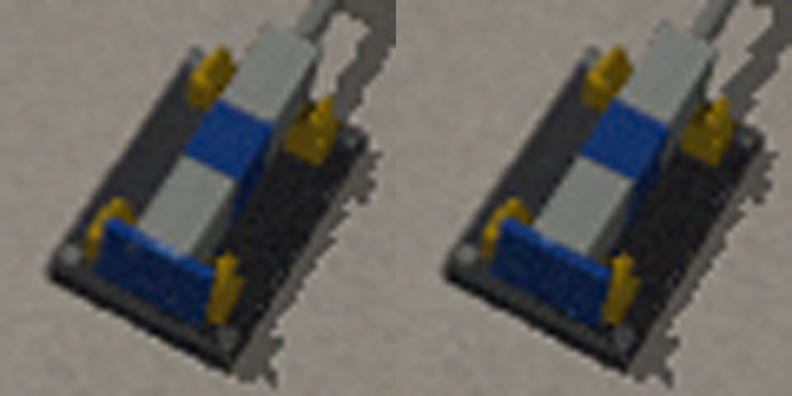

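The band now shows only about 3 mm, because the knob slid until its flange reached the fingers. The two scene crops look the same, so the gauge didn't move when the grip was released. I'll check the seat with numbers, using collar, sleeve and screw positions.

```bash
python3 - <<'E'
from h import *
c,s=np.cos(.11),np.sin(.11)
def W(x,y,z): return [.563+x*c-y*s,.1795+x*s+y*c,z]
def hullc(P):
    h=cv2.convexHull(proj('scene',P).astype(np.float32));m=cv2.moments(h);return np.array([m['m10'],m['m01']])/m['m00'],m['m00']
x0=-.004
for fn in('pics/s11.npz','pics/s14.npz'):
    im,_=load(fn);hsv=cv2.cvtColor(im,cv2.COLOR_RGB2HSV)
    m=cv2.inRange(hsv,(105,120,40),(125,255,255));m[:200]=0;m[270:]=0;m[:,:350]=0;m[:,420:]=0
    n,l,S,C=cv2.connectedComponentsWithStats(m)
    print(fn,[(S[i].tolist(),C[i].round(2).tolist()) for i in range(1,n) if S[i][4]>20])
    y=cv2.inRange(hsv,(18,120,60),(32,255,255));y[:200]=0;y[270:]=0;y[:,:350]=0;y[:,420:]=0
    n,l,S,C=cv2.connectedComponentsWithStats(y)
    print(' yel',[(S[i].tolist(),C[i].round(2).tolist()) for i in range(1,n) if S[i][4]>8])
for lift in(0,.003,.006):
    print(lift,'collar',hullc([W(x0+x,y,.01+lift+z) for x in(.054,.060) for y in(-.023,.023) for z in(0,.036)]),'sleeve',hullc([W(x0+x,y,.01+lift/2+z) for x in(-.015,.015) for y in(-.012,.012) for z in(.0,.036)]),)
print('x0-3mm collar',hullc([W(x0-.003+x,y,.01+z) for x in(.054,.060) for y in(-.023,.023) for z in(0,.036)]))
print('cheeks top centre',proj('scene',[W(x,y,.03) for x in(-.043,.043) for y in(-.021,.021)]).round(2).tolist())
im,_=load('pics/s14.npz')
print('screws pred',proj('scene',[W(x,y,.0105) for x in(-.054,.054) for y in(-.0343,.0343)]).round(2).tolist())
for u,v in[(365.5,243.5),(389.8,255.8),(408.5,226.5)]:
    p=im[int(v)-4:int(v)+5,int(u)-4:int(u)+5].max(2).astype(int);print(p)
E
```

```text
pics/s11.npz [([383, 220, 13, 18, 117], [389.67, 226.84]), ([369, 238, 18, 16, 151], [377.9, 245.89])]
 yel [([383, 212, 8, 9, 43], [386.26, 216.49]), ([398, 220, 9, 10, 50], [402.0, 224.76]), ([368, 235, 8, 9, 26], [370.69, 238.35]), ([386, 243, 6, 11, 34], [388.5, 248.35])]
pics/s14.npz [([383, 220, 13, 19, 117], [389.72, 226.95]), ([369, 238, 18, 17, 158], [378.04, 245.86])]
 yel [([383, 212, 8, 10, 43], [386.33, 216.51]), ([398, 220, 9, 10, 50], [401.98, 224.76]), ([368, 235, 8, 9, 26], [370.69, 238.35]), ([386, 243, 6, 11, 33], [388.45, 248.36])]
0 collar (array([378.56620962, 245.36787209]), 178.21106826816685) sleeve (array([388.77798803, 229.29922075]), 187.38758593751118)
0.003 collar (array([378.70014099, 244.74239596]), 179.3312945254147) sleeve (array([388.85394888, 228.9772394 ]), 187.86656080186367)
0.006 collar (array([378.83468783, 244.11398551]), 180.4612544372212) sleeve (array([388.93004783, 228.65453273]), 188.34718176256865)
x0-3mm collar (array([379.12267727, 244.50064624]), 178.17475678375922)
cheeks top centre [[388.46, 214.96], [402.82, 221.99], [373.09, 238.
[... 381 characters left out ...]
[124  63  27  39  46  48  45  47  69]
 [146  88  28  20  33  39  48  47  51]]
[[63 61 79 80 72 37 29 29 29]
 [61 62 80 81 59 25 34 31 27]
 [54 56 84 78 42 30 28 31 29]
 [38 35 21 54 47 41 25 29 41]
 [31 28 38 62 61 63 26 24 66]
 [47 48 29 62 58 54 36 35 80]
 [41 51 45 53 71 42 24 70 81]
 [27 25 41 44 46 22 52 83 77]
 [56 21 25 23 50 40 83 78 78]]
[[100  77  78  81 144 142 135 133 136]
 [ 88  81  64  86 147 140 135 134 133]
 [ 80  80  45  52  67  91 143 139 138]
 [ 83  73  48  60  58  61  83 141 138]
 [ 78  57  37  65  81  44  63 146 141]
 [ 71  38  30  35  46  28  72 145 142]
 [ 48  31  33  28  35  52  79  82  88]
 [ 29  30  28  23  39  81  80  85 138]
 [ 27  26  23  34  67  80  75  83 138]]
```

Screws and collar agree with the zero-lift projection: the collar centroid is (378.0,245.9) against a predicted (378.6,245.4), and a lift would put it higher. So the gauge is flat. I'll regrip lightly and take the last 4 mm.

```bash
python3 -m inch '[{"translation":[0.1,0.05,0.25],"spin":0},{"translation":[0.1,0.03,0.3],"spin":0},{"translation":[0.1,0,0.35],"spin":0}]' 1 10; python3 - <<'E'
from h import *
im=snap('wrist','pics/w15.png')
go([.4033,.1618,.0325],.11)
a=cv2.resize(im[0:260,220:430,::-1],None,fx=2.3,fy=2.3,interpolation=cv2.INTER_CUBIC)
cv2.imwrite('pics/w15c.png',a)
E
```

```text
time: 18.08
ee_pos: [0.3971, 0.1621, 0.0332]
eef_rot: [0.72, 0.044, -0.692, 0.028]
ft_force: [8.2, -0.8, 2.4]
width: 0.0183
t 18.12 pos [0.397  0.1621 0.0333] toolx [ 0.037  0.024 -0.999] tooly [ 0.102 -0.995 -0.02 ] F [8.1 0.1 2.6] w 0.0181
shift cm [ 0.1   0.1  -0.62] spin about tool x deg -0.45 q7 -2.06
```

View pics/w15c.png

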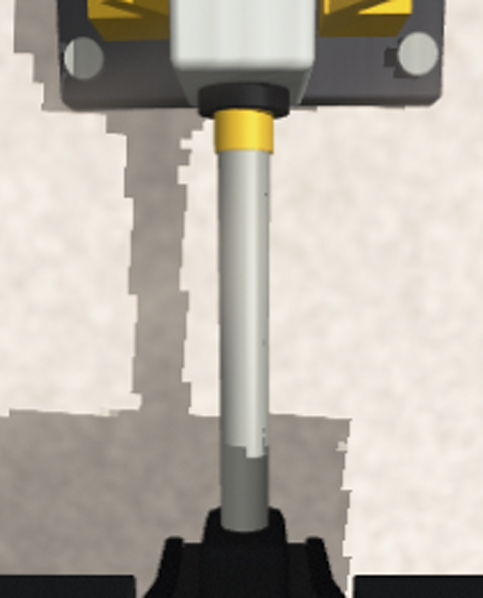

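```bash
python3 - <<'E'
from h import *
c,s=np.cos(.11),np.sin(.11)
def loc(P):
    d=P[:,:2]-[.563,.1795];return (np.c_[d@[c,s],d@[-s,c]]*1000).round(1)
def edges(fn):
    im,st=load(fn);hsv=cv2.cvtColor(im,cv2.COLOR_RGB2HSV)
    m=cv2.inRange(hsv[:,318:335],(18,120,80),(32,255,255)).sum(1)/255
    v=np.where(m>8)[0]; v=v[v>45]; a,b=v.min()-.0,v.max()+1.
    P=loc(onz('wrist',[(326,a),(326,b)],.033,st));print(fn,a,b,P.tolist(),'ext',64+P[0][0]-P[1][0])
snap('wrist','pics/w16.png');sc=snap('scene','pics/s16.png');t=snap('top','pics/t16.png')
for f in('pics/w13.npz','pics/w15.npz','pics/w16.npz'): edges(f)
hsv=cv2.cvtColor(sc,cv2.COLOR_RGB2HSV);m=cv2.inRange(hsv,(105,120,40),(125,255,255));m[:200]=0;m[270:]=0;m[:,:350]=0;m[:,420:]=0
n,l,S,C=cv2.connectedComponentsWithStats(m);print([(S[i].tolist(),C[i].round(2).tolist()) for i in range(1,n) if S[i][4]>20])
go([.4033,.1618,.0325],.11)
E
```

```text
pics/w13.npz 60.0 355.0 [[-67.2, 0.3], [-213.7, 1.3]] ext 210.5
pics/w15.npz 47.0 355.0 [[-67.5, 0.4], [-219.0, 1.6]] ext 215.5
pics/w16.npz 47.0 355.0 [[-67.6, 0.4], [-219.1, 1.6]] ext 215.5
[([383, 221, 13, 17, 113], [389.68, 227.15]), ([369, 238, 18, 16, 116], [378.3, 245.98])]
t 18.27 pos [0.3971 0.1622 0.0333] toolx [ 0.037  0.024 -0.999] tooly [ 0.102 -0.995 -0.02 ] F [ 7.8 -0.1 -0.2] w 0.0181
shift cm [ 0.11  0.1  -0.61] spin about tool x deg -0.45 q7 -2.06
```

View pics/s16.png

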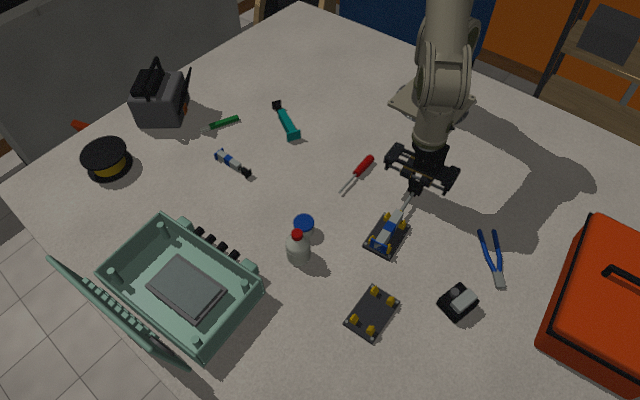

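```bash
python3 - <<'E'
from h import *
c,s=np.cos(.11),np.sin(.11)
def loc(P):
    d=P[:,:2]-[.563,.1795];return (np.c_[d@[c,s],d@[-s,c]]*1000).round(1)
for fn in('pics/w13.npz','pics/w15.npz','pics/w16.npz'):
    im,st=load(fn);hsv=cv2.cvtColor(im,cv2.COLOR_RGB2HSV)
    m=cv2.inRange(hsv[:,318:335],(18,120,80),(32,255,255)).sum(1)/255
    v=np.where(m>8)[0]; v=v[(v>40)&(v<150)]
    P=loc(onz('wrist',[(326,v.min()),(326,v.max()+1)],.033,st));print(fn,v.min(),v.max()+1,P.tolist(),'ext',64+P[0][0]-P[1][0])
E
```

```text
pics/w13.npz 60 78 [[-67.2, 0.3], [-74.4, 0.3]] ext 71.2
pics/w15.npz 47 65 [[-67.5, 0.4], [-74.6, 0.5]] ext 71.1
pics/w16.npz 47 65 [[-67.6, 0.4], [-74.7, 0.5]] ext 71.10000000000001
```

The rod is out about 71 mm and steady over two pictures, with no red showing. The gauge is seated and the bystanders are in place, so I'm handing in.

```bash
python3 -c "
from bench import close_job
print(close_job())"
```

```text
the job is handed in; nothing more can be done
None
```

I put the gauge in the nearer cradle, knob towards the robot and collar behind the far cheeks. Then I pulled the rod out to the yellow band and handed the job in at about 18.3 s, still holding it there.

**Last checks:**
- **Rod:** it measured about 71 mm out against the 70 mm target. Two pictures taken while the arm held still agreed, and no red showed. The pull on the tool was about 8 N, as expected from the spring.
- **Gauge:** it was within about 0.5 mm of the slot's centre line. Its mouth was where it should be with the collar bearing on the far cheeks. Its height matched a gauge flat on the floor, to the scene camera's roughly 1.5–2 mm.
- **Bystanders:** the last scene picture showed them where they started, judged by eye.

**What went wrong or disagreed:**
- **Creep:** under the spring load the tool slipped back about 1.3 mm per row and tilted slowly, by about 4° in all. An early extra pull was lost this way, so I made the last row a pulling one.
- **Possible lift:** one overlay on the scene view suggested the collar end might be raised. I loosened the grip so the gauge could settle, and a numerical check against the cradle screws showed no lift. The knob slid a few mm in the fingers, so I regripped at 10 N and pulled back to the mark.
- **Vertical force:** the force reading stayed between -1 and -3 N during most of the pull and varied from +2.6 to -0.2 N at the end. I did not find the cause.

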